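# Open a two-catch sample guard and hold its gate wide

## Robot

A 6-joint arm with a two-finger parallel gripper is mounted at the origin on a cart in front of the work surface, level with it; the furniture and walls round the work are solid. World frame = base frame: x ahead of the robot, y to its left, z up, the work surface at z = 0. Lengths are in m, angles in degrees, forces in N, time in s.
With the tool pointing down it reaches from about 0.425 to 0.95 m from the base axis. Payload 3.5 kg.
Tool frame: the origin (TCP) lies midway between the tips of the shut fingers; the grasp point (between the pads) lies 19 mm behind it; z points along the fingers, y is the line along which they close (so a half turn about z gives the same grasp; the last joint's range is limited). The gripper opens to 85 mm and grips with 20 to 120 N. Pads are 22 mm wide; open, the fingers measure 114 mm over their backs; the gripper's body (76 mm by 85 mm) begins 54 mm behind the grasp point. The pads swing forward as they close: fully open they stand 13 mm farther back than shut.
Start: joints at [59.416, 16.404, 90.338, -0, 73.258, -8.594], TCP at [0.253, 0.626, 0.231] pointing down, gripper open.
Joint ranges: [-158.93, 158.93], [-51.34, 127.21], [12.03, 142.37], [-87.48, 267.48], [13.55, 161.25], [-162.69, 162.69]. Speed limits (degrees/s): [159.86, 159.86, 180, 180, 180, 180].

## Interface

Orientations are given as [roll, pitch, yaw] about the fixed x, y, z axes, in that order (R = Rz(yaw) Ry(pitch) Rx(roll)).
In Python, from station import ctrl, viewer gives the robot as it stands. Calls block until the motion is done:
- ctrl.move_ptp(position, orientation): joint-space move of the TCP to a pose.
- ctrl.move_linear(position, v=0.15, orientation=None): straight line of the TCP; orientation=None keeps the orientation; v is the mean speed in m/s.
- ctrl.move_joints(angles): joint-space move.
- ctrl.gripper_to(opening, squeeze=None): opening from 0.0 (shut) to 1.0 (fully open); squeeze is the grip in N (None keeps the last); returns when the fingers have stopped.
- ctrl.dwell(seconds).
- ctrl.solve_ik(position, orientation): joint angles nearest the present ones, or None.
- ctrl.get_state(): the state.
- viewer.read_camera(name): name is "scene" or "top" or "wrist"; returns a dict with "frame" (400x640x3 uint8, red, green, blue), "camera_matrix" (3x3 intrinsics, pixels), "rvec" (rotation vector, rad) and "tvec" (3), from world to camera coordinates, as OpenCV has them. Camera axes: x right, y down, z forward; pixel columns grow to the right and rows downward; lengths in m; the calibration is good to about 2 mm. A picture is of the moment at which its call begins. There is no depth.
A pose or a line that the arm cannot do raises ctrl.PlanningError and nothing moves.
- ctrl.hand_in(): hands the job in; it is judged then, once.
The state is a dict: "clock": time; "q": joint angles; "qvel": joint speeds; "joint_efforts": joint torques, N m; "tool_pos": TCP position; "tcp_rot": TCP orientation; "wrist_force": force on the tool from outside, world axes, zero at the start; "ft_torque": the same for the moment, N m; "width": opening from 0.0 (shut) to 1.0 (fully open); "finger_force": force on a finger pad.
Only numpy, scipy, OpenCV 4.12 (cv2) and the standard library are available. Lean on these libraries where they do the work, as an engineer would, in place of code of your own. Each camera call takes 0.05 s, during which the arm holds its last target. There are 200 camera calls.

## Task

Open the sample guard so that the test rings inside can be reached: lift the loose round cap off the catch it covers and set it down flat, knob up, in the petri dish. Then squeeze the catch that was under the cap fully against its fixed post, after it squeeze the other catch the same way, and by its upright handle swing the gate out past the detent until it stands about square to the front. Finish while still holding the gate wide open by the handle, for it springs back if let go; leave the beaker, the weight and the screwdriver where they are.

Things in the scene. Friction and masses are not known exactly. Their poses are not given: they have to be found in the camera images.
- guard: clear-walled box in an aluminium frame, 250 mm wide, fixed; three clear rings inside, open on top. Origin on the bench under the middle of its front; x points into the box, y along the front, z up. Base plate x = -75 to 160 mm. A fixed lintel (x = 2 to 34 mm, top 100 mm over the bench) carries both catches; the gate hangs in front of it (x = -10 to 0 mm, top 100 mm)
- catch_1_mid (a point): fixed point amid the catch under the cap (guard x 8, y 75, z 135 mm), half-way between the outer faces of its black moving paddle (gate's side, guard x = -14 mm) and the fixed post behind (x = 30 mm): 44 mm over both along guard x, 20 mm wide, tops 15 mm above this point. Squeeze along guard x: the paddle tilts to the post, the hook rises off the gate; home, it is about 27 mm over both
- catch_2_mid (a point): the same point of the other, bare catch (at guard x 8, y -50, z 135 mm); same shape and working as the first
- post_1: the fixed aluminium finger post of the catch under the cap, 8 x 20 x 50 mm; origin at the centre of its foot on the lintel; does not move in the guard
- post_2: the fixed aluminium finger post of the other, bare catch; the same
- catch_1 (a joint): tilt of the paddle of the catch under the cap, rad: 0 locked, clear of the gate from 0.32, stop at 0.45. Stays where it is left (friction); takes about 4 N at 35 mm over its pivot, which is 90 mm above the bench. Tilted, its hook arm rises in front of the paddle to 120 mm above the bench: keep fingertips 124 mm or more above the bench when squeezing
- catch_2 (a joint): tilt of the paddle of the bare catch, the same
- gate (a joint): opening angle of the gate, rad: 0 shut, grows as its free end swings out to guard -x, stop at 1.57. It pivots on an upright axis; a weak spring (about 1 to 2 N at the handle) shuts it, and a ball detent at about 0.55 to 0.75 rad must be overcome (up to about 6 N at the handle); let go, it springs back to the detent or shut
- gate_hinge (a point): point on the gate's upright hinge axis (guard x -5, y -100 mm), 126 mm above the bench, fixed to the guard
- handle_mid (a point): middle of the gate's handle, 126 mm above the bench, 115 mm from the hinge axis; moves with the gate; its axes turn with the gate
- gate_handle: the gate's handle: a black upright round post, 14 mm diameter, 52 mm tall, on the gate's top rail; origin at its foot, 100 mm above the bench
- cap_knob (a point): middle of the knob on the loose cap: a grey round cover (50 g), 60 mm diameter, 20 mm high, hollow below (skirt 16 mm deep, 54 mm inside), with a black knob 20 mm in diameter (head 22), 25 mm high. This point is 32.5 mm above the cap's rim, 12.5 mm above its flat top; z is the cap's axis. At the start the cap sits loosely over the first catch, rim 134 mm above the bench
- dish_floor (a point): centre of the inner floor of the open clear petri dish, 87 mm diameter, about 76 mm clear inside, rim 11 mm above this point; 2 mm above the bench; the dish is fixed to the bench
- beaker_mid (a point): middle of a loose 100 ml beaker, 55 mm diameter, 70 mm tall; leave alone
- weight_mid (a point): middle of a loose brass weight with a knob, 32 mm diameter, 42 mm tall; leave alone
- driver_mid (a point): middle of a loose small screwdriver lying on the bench, 150 mm long, 15 mm high; leave alone
- cap: the loose cap itself; origin at the centre of its lower rim
Things that resemble listed ones, but are neither listed nor needed, are in the scene too. What is shaped like the cap but green or orange is not meant.

How it is judged:
By the outcome, as a careful person would: the job done as asked, in the order asked, and still so for the second after the job is handed in, while the arm keeps its last pose, push and grip.
It also fails if it takes over 72 s, if anything falls off the work surface, if the arm or the gripper's body presses on something with over 40 N, if the wrist force passes 120 N, or if a joint passes its speed limit or range.

## Working session

There is one attempt and no reset: what is moved stays moved. The work goes in short steps, each a Python script; the robot and the scene stay as the last script left them, time stands still between calls to the robot, and variables do not carry over. Pictures are saved under pics/ and viewed, at most 10 in all, crops included, and the job is handed in when it is done.

```bash
ls; mkdir -p pics; python3 - <<'E'
from station import ctrl, viewer
import cv2, numpy as np, pickle
d={}
for n in ["scene","top","wrist"]:
    r=viewer.read_camera(n); d[n]=r
    cv2.imwrite(f"pics/a_{n}.png",r["frame"][:,:,::-1])
    R,_=cv2.Rodrigues(np.array(r["rvec"])); print(n,(-R.T@np.array(r["tvec"]).ravel()).round(3),R[2].round(2),r["camera_matrix"][0][0])
pickle.dump(d,open("a.pkl","wb"))
print(ctrl.get_state())
E
```

```text
pics
scene [-0.167 -0.534  0.546] [ 0.77  0.45 -0.46] 389.7689982294199
top [ 0.342 -0.128  1.344] [ 0.12 -0.01 -0.99] 455.7339562548175
wrist [0.174 0.658 0.373] [ 0.3  -0.12 -0.95] 296.47125137262503
{'clock': 0.15, 'q': array([ 5.94151131e+01,  1.64426034e+01,  9.04024587e+01, -1.37442291e-03,
        7.32568395e+01, -8.59421972e+00]), 'qvel': array([ 0.06959034, -0.09955559, -0.36842307, -0.03554148, -0.08153937,
       -0.03964459]), 'joint_efforts': array([ 9.97153984e-04, -4.06603432e+01, -2.93139303e+01, -1.40682509e-04,
        3.94391507e-03, -2.61938413e-05]), 'tool_pos': array([0.25247864, 0.62546808, 0.23026557]), 'tcp_rot': array([-1.79899046e+02, -1.39270423e-02,  1.58009718e+02]), 'wrist_force': array([-0.43543261,  0.03724204, -0.55752968]), 'ft_torque': array([ 0.01202075, -0.0355706 , -0.07171463]), 'finger_force': 0.0, 'width': 1.0027166615640941}
```

View pics/a_scene.png

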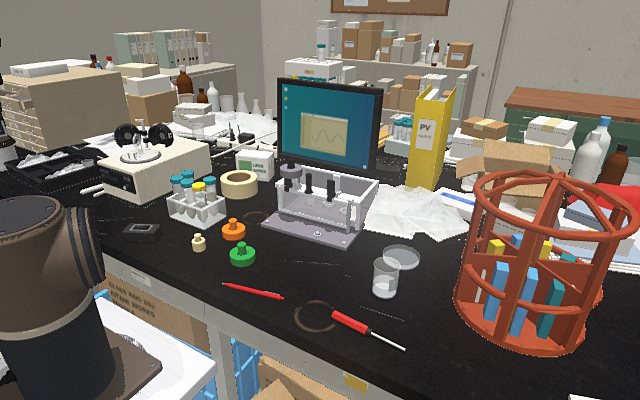

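View pics/a_top.png

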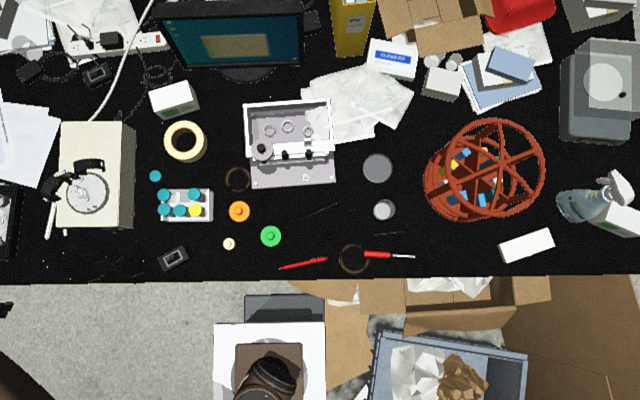

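The scene view shows the guard at (320,205), with a grey cap at (291,170), the handle at (308,186) and the bare catch at (331,187). The dish is at (400,257) and the beaker at (384,278). In the top view, the cap is at (263,149), the handle at (286,155), catch 2 at (309,154), the dish at (377,167) and the beaker at (384,209).

Could be mistaken for the cap (top pixels): orange (239,211) and green (270,236) lookalikes, and the small cream weight at (229,244). The grey one at (263,149) matches the description.

```bash
python3 - <<'E'
import cv2
a=cv2.imread("pics/a_top.png")[90:230,235:405]; b=cv2.imread("pics/a_scene.png")[150:300,255:425]
cv2.imwrite("pics/b_top.png",cv2.resize(a,None,fx=4,fy=4,interpolation=cv2.INTER_CUBIC))
cv2.imwrite("pics/b_scene.png",cv2.resize(b,None,fx=4,fy=4,interpolation=cv2.INTER_CUBIC))
E
```

```text
(no output)
```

View pics/b_top.png

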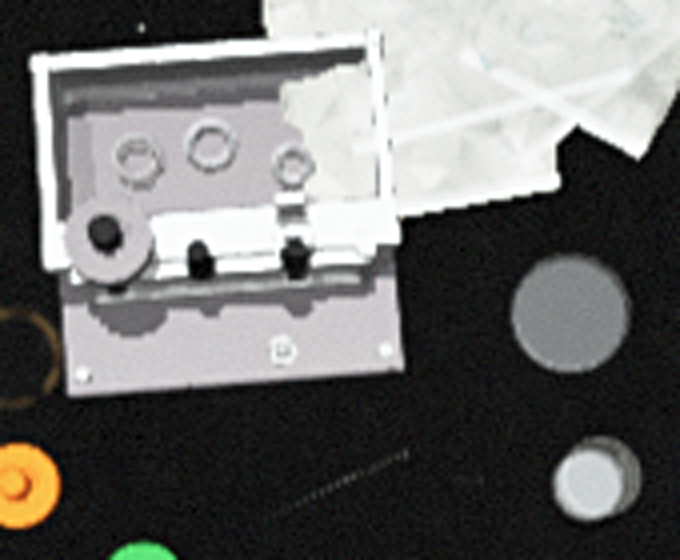

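View pics/b_scene.png

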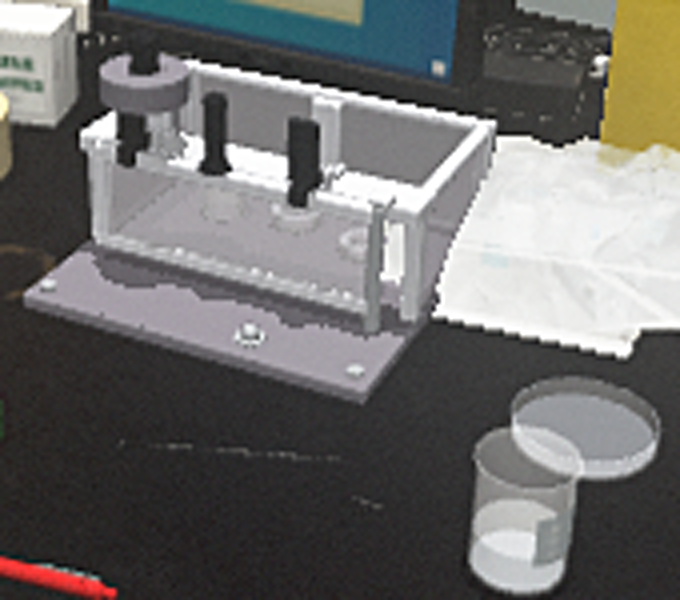

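The crops confirm the grey cap, with its black knob at top crop (105,232), sitting over catch 1 on the left. They also show the handle at (201,250), catch 2's paddle at (295,255) with its post at (291,205), and the dish at (571,313). Next I'll triangulate.

```bash
cat > h.py <<'E'
import numpy as np, cv2, pickle
def ray(r,uv):
    K=np.array(r["camera_matrix"]);R,_=cv2.Rodrigues(np.array(r["rvec"]));t=np.array(r["tvec"]).ravel()
    d=R.T@np.linalg.inv(K)@np.array([uv[0],uv[1],1.]);return -R.T@t,d/np.linalg.norm(d)
def plane(r,uv,z):
    o,d=ray(r,uv);return o+d*(z-o[2])/d[2]
def tri(obs):
    A=0;b=0;M=[]
    for r,uv in obs:
        o,d=ray(r,uv);P=np.eye(3)-np.outer(d,d);A=A+P;b=b+P@o;M.append((P,o))
    p=np.linalg.solve(A,b);return p,[round(float(np.linalg.norm(P@(p-o)))*1e3,1) for P,o in M]
def proj(r,p):
    return cv2.projectPoints(np.array(p,float).reshape(-1,3),np.array(r["rvec"]),np.array(r["tvec"]),np.array(r["camera_matrix"]),None)[0][:,0]
E
python3 - <<'E'
from h import *
d=pickle.load(open("a.pkl","rb"));T,S=d["top"],d["scene"]
t=lambda u,v:(235+(u+.5)/4-.5,90+(v+.5)/4-.5); s=lambda u,v:(255+(u+.5)/4-.5,150+(v+.5)/4-.5)
for n,a,b in [("FL",(67,396),(25,297)),("FR",(404,370),(362,402)),("knob",(105,232),(144,57)),("dish",(571,313),(586,422)),("screw",(386,350),(356,370)),("screwL",(83,375),(48,285)),("handletop",(199,245),(214,97)),("paddle2top",(295,246),(304,122)),("screwM",(283,350),(249,334)),("post2",(291,202),(327,102))]:
    p,e=tri([(T,t(*a)),(S,s(*b))]);print(n,p.round(4),e)
for z in(0,.005,.01):
    a,b=plane(T,t(67,396),z),plane(T,t(404,370),z);print(z,a.round(4),b.round(4),np.linalg.norm(a-b),np.degrees(np.arctan2(*(a-b)[[0,1]])))
print("dish z.008",plane(T,t(571,313),.006), "beaker",plane(T,t(587,484),.07),plane(S,s(525,560),0.0))
E
```

```text
FL [0.5397 0.0472 0.0095] [1.0, 1.0]
FR [ 0.5551 -0.2008  0.0048] [0.9, 0.9]
knob [0.6252 0.0032 0.1632] [0.5, 0.5]
dish [ 0.5956 -0.3266  0.012 ] [0.4, 0.4]
screw [ 0.569  -0.188   0.0158] [0.0, 0.0]
screwL [0.5533 0.0359 0.0157] [0.5, 0.5]
handletop [ 0.6176 -0.057   0.1513] [1.8, 1.8]
paddle2top [ 0.617  -0.1218  0.1495] [0.9, 0.9]
screwM [ 0.5697 -0.1116  0.0165] [0.5, 0.5]
post2 [ 0.6473 -0.1205  0.1514] [0.3, 0.3]
0 [0.5405 0.0493 0.    ] [ 0.5563 -0.2018  0.    ] 0.25162846400498157 -3.6151836190998377
0.005 [0.5397 0.0486 0.005 ] [ 0.5555 -0.2016  0.005 ] 0.25069212998236445 -3.615183619099851
0.01 [0.539 0.048 0.01 ] [ 0.5547 -0.2013  0.01  ] 0.24975579595974728 -3.615183619099866
dish z.008 [ 0.59659076 -0.32715869  0.006     ] beaker [ 0.46220655 -0.32489077  0.07      ] [ 0.47406773 -0.33771761  0.        ]
```

The guard pose is consistent: yaw 3.6°, origin about (0.622,-0.0718). The cap knob and handle triangulate to within 1 mm of where that pose predicts. I'll go for the cap now.

```bash
cat >> h.py <<'E'
Y=np.radians(3.6);G0=np.array([.622,-.0718])
def G(x,y,z):
    return [G0[0]+np.cos(Y)*x-np.sin(Y)*y,G0[1]+np.sin(Y)*x+np.cos(Y)*y,z]
O=[180,0,93.6]
def st(ctrl,n):
    s=ctrl.get_state();print(n,round(s["clock"],1),"p",s["tool_pos"].round(4),"F",s["wrist_force"].round(1),"w",round(s["width"],3),"ff",round(float(s["finger_force"]),1))
E
python3 - <<'E'
from station import ctrl, viewer
from h import *
k=[.6253,.0034]
ctrl.move_ptp(k+[.24],O); ctrl.gripper_to(.6,30)
r=viewer.read_camera("wrist"); pickle.dump(r,open("w1.pkl","wb")); cv2.imwrite("pics/c.png",r["frame"][:,:,::-1])
print(proj(r,[k+[.179],G(-5,15,.152),G(-14,-50,.15),G(30,-50,.15)]).round(0)); st(ctrl,"hover")
E
```

```text
[[ 321.  220.]
 [ 640. 1102.]
 [  71. 1044.]
 [ 854. 1044.]]
hover 3.2 p [0.6253 0.0035 0.24  ] F [0.  0.4 1.5] w 0.601 ff 0.0
```

View pics/c.png

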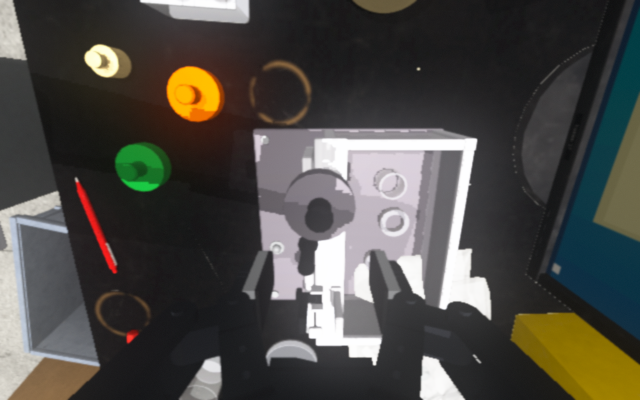

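The wrist view shows the knob top at about (319,220) against a prediction of (321,220). The choice and position are confirmed. The other projections were off only because I mixed mm and m in the helper, so I'll fix that and take the cap.

```bash
sed -i 's/^def G(x,y,z):/def G(x,y,z):\n    x,y=x\/1e3,y\/1e3/' h.py
python3 - <<'E'
from station import ctrl, viewer
from h import *
r=pickle.load(open("w1.pkl","rb"));print(proj(r,[G(-5,15,.152)]).round(0))
k=[.6253,.0034]
ctrl.move_linear(k+[.157],.1); st(ctrl,"down"); ctrl.gripper_to(0,30); st(ctrl,"grip")
ctrl.move_linear(k+[.24],.1); st(ctrl,"lift")
d=[.596,-.3268]
ctrl.move_ptp(d+[.15],O)
ctrl.dwell(.2);st(ctrl,"over")
r=viewer.read_camera("wrist");pickle.dump(r,open("w2.pkl","wb"));cv2.imwrite("pics/d_w.png",r["frame"][:,:,::-1])
t=viewer.read_camera("scene")["frame"][180:310,300:470,::-1]
cv2.imwrite("pics/d.png",np.vstack([cv2.resize(t,(440,336)),cv2.resize(r["frame"][:,:,::-1],(440,264))]))
print(proj(r,[d+[.013]]))
E
```

```text
[[306. 270.]]
down 4.2 p [0.6259 0.0033 0.1579] F [ 0.4 -0.3 -0.3] w 0.597 ff 0.0
grip 4.6 p [0.6258 0.0033 0.158 ] F [-1.  -1.1  3.6] w 0.217 ff 29.6
lift 5.5 p [0.6248 0.0035 0.2389] F [-1.  -0.2 -1.2] w 0.219 ff 29.5
over 7.0 p [ 0.5968 -0.3256  0.1507] F [-0.9 -0.7  0.3] w 0.221 ff 29.5
[[319.9072632  191.14393523]]
```

View pics/d.png

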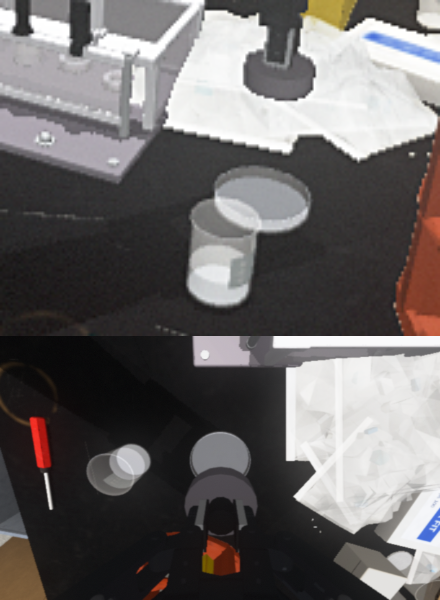

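The cap is held level in the gripper, and the dish appears where predicted. I'll set the cap down now.

```bash
python3 - <<'E'
from station import ctrl, viewer
from h import *
d=[.596,-.3268]
ctrl.move_linear(d+[.045],.12); ctrl.move_linear(d+[.027],.04);st(ctrl,"a")
ctrl.move_linear(d+[.0245],.02);st(ctrl,"b")
ctrl.gripper_to(.45);st(ctrl,"rel")
ctrl.move_linear(d+[.15],.15)
c=G(16.5,75,.24)
ctrl.move_ptp(c,O); ctrl.gripper_to(.9,30); st(ctrl,"hover1")
s=viewer.read_camera("scene");pickle.dump(s,open("s3.pkl","wb"));r=viewer.read_camera("wrist")
pickle.dump(r,open("w3.pkl","wb"))
cv2.imwrite("pics/e.png",np.vstack([cv2.resize(s["frame"][150:300,255:455,::-1],(440,330)),cv2.resize(r["frame"][100:300,200:460,::-1],(350,270)).__class__(0) if 0 else cv2.resize(r["frame"][100:300,160:480,::-1],(440,270))]))
print(proj(r,[G(-14,75,.15),G(30,75,.15),G(-14,-50,.15),G(30,-50,.15)]).round())
E
```

```text
a 8.8 p [ 0.5959 -0.3267  0.0266] F [-0.5 -0.  -0.9] w 0.216 ff 29.3
b 9.0 p [ 0.5962 -0.3269  0.0261] F [-2.6  1.3  6.4] w 0.223 ff 30.1
rel 9.4 p [ 0.5959 -0.3267  0.0241] F [-0.5  1.2  0.7] w 0.448 ff 0.0
hover1 12.1 p [0.6338 0.0037 0.2399] F [-0.1  0.1 -0.8] w 0.903 ff 0.0
[[284. 206.]
 [337. 206.]
 [290. 327.]
 [335. 327.]]
```

View pics/e.png

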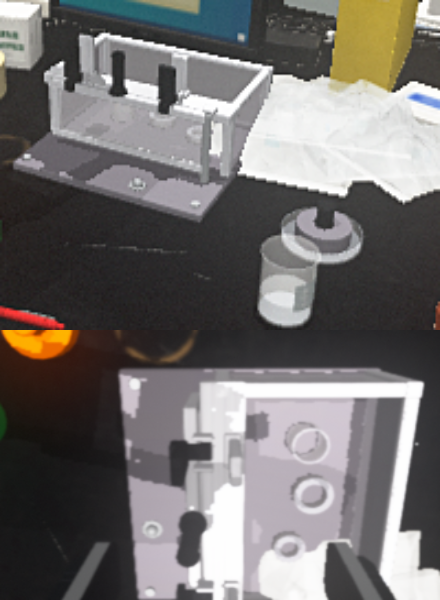

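The cap lies flat, knob up, in the dish (upper crop (323,235)). Catch 1 now shows bare, with its paddle edge at wrist column 284 as predicted. Next come the two squeezes.

```bash
cat > sq.py <<'E'
from station import ctrl, viewer
from h import *
import sys
y=float(sys.argv[1])
ctrl.move_ptp(G(16.5,y,.24),O); ctrl.gripper_to(.9,30)
ctrl.move_linear(G(16.5,y,.127),.1); st(ctrl,"down")
ctrl.gripper_to(0,30); ctrl.dwell(.3); st(ctrl,"squeezed")
ctrl.gripper_to(0,60); ctrl.dwell(.3); st(ctrl,"harder")
ctrl.gripper_to(.9,30); st(ctrl,"open")
ctrl.move_linear(G(16.5,y,.24),.12)
E
python3 sq.py 75
```

```text
down 14.0 p [0.6345 0.004  0.1281] F [ 0.4  0.7 -0.2] w 0.9 ff 0.0
squeezed 14.8 p [0.6332 0.004  0.1288] F [-4.3 -0.6  7.1] w 0.297 ff 30.6
harder 15.3 p [0.6335 0.004  0.1289] F [-1.7 -0.1  5.3] w 0.285 ff 58.8
open 15.8 p [0.6338 0.0041 0.1269] F [-0.6 -0.3 -0.7] w 0.901 ff 0.0
```

The width of about 25 mm matches "home". Now the second catch, then a look.

```bash
python3 sq.py -50; python3 - <<'E'
from station import ctrl, viewer
from h import *
# view from above-side, over the handle
ctrl.move_ptp(G(-5,15,.24),O);ctrl.gripper_to(.5,40)
s=viewer.read_camera("scene");r=viewer.read_camera("wrist");pickle.dump(r,open("w4.pkl","wb"))
cv2.imwrite("pics/f.png",np.vstack([cv2.resize(s["frame"][150:300,255:455,::-1],(440,330)),cv2.resize(r["frame"][100:300,160:480,::-1],(440,270))]))
print(proj(r,[G(-5,15,.152)]).round())
for th in np.linspace(0,1.5,7):
    p=G(-5-115*np.sin(th),-100+115*np.cos(th),.108);q=ctrl.solve_ik(p,[180,0,93.6+np.degrees(th)]);print(round(th,2),np.round(p,3),None if q is None else np.round(q))
E
```

```text
down 19.0 p [ 0.6423 -0.1209  0.1281] F [ 0.4 -0.5 -0.3] w 0.9 ff 0.0
squeezed 19.8 p [ 0.6413 -0.121   0.1289] F [-3.7  0.2  6.2] w 0.299 ff 30.7
harder 20.3 p [ 0.6417 -0.121   0.1291] F [-0.9  0.7  6. ] w 0.287 ff 59.0
open 20.9 p [ 0.6416 -0.1206  0.1268] F [1.3 0.  0.1] w 0.897 ff 0.0
[[321. 207.]]
0.0 [ 0.616 -0.057  0.108] [-15.  17. 104.   0.  60. -18.]
0.25 [ 0.588 -0.062  0.108] [-16.  13. 108.   0.  59. -34.]
0.5 [ 0.562 -0.075  0.108] [-18.  11. 111.   0.  58. -50.]
0.75 [ 0.54  -0.093  0.108] [-20.   8. 114.   0.  58. -67.]
1.0 [ 0.523 -0.116  0.108] [-23.   7. 115.   0.  58. -84.]
1.25 [ 0.512 -0.143  0.108] [ -27.    6.  116.    0.   58. -102.]
1.5 [ 0.508 -0.171  0.108] [ -29.    7.  115.    0.   58. -119.]
```

View pics/f.png

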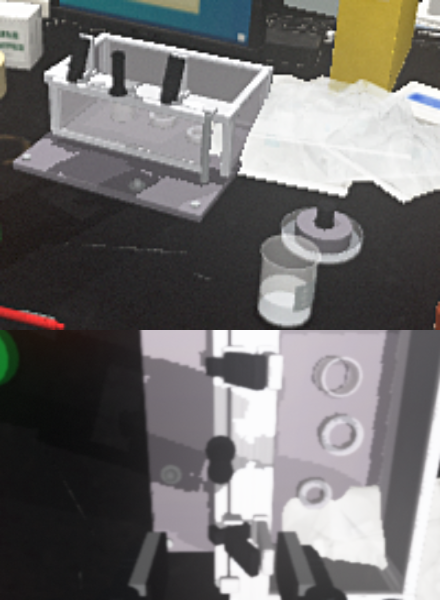

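Both paddles are tilted home (upper crop (80,60) and (172,80)) and the handle is where predicted. I'll grip it and swing the gate open along its arc.

```bash
python3 - <<'E'
from station import ctrl, viewer
from h import *
ctrl.move_linear(G(-5,15,.108),.1);st(ctrl,"down");ctrl.gripper_to(0,50);st(ctrl,"grip")
for i,th in enumerate(np.linspace(0,1.53,15)[1:]):
    ctrl.move_linear(G(-5-115*np.sin(th),-100+115*np.cos(th),.108),.06,[180,0,93.6+np.degrees(th)])
    st(ctrl,round(th,2))
    s=ctrl.get_state()
    if np.linalg.norm(s["wrist_force"])>40 or s["width"]<.08: print("STOP");break
ctrl.dwell(.5);st(ctrl,"end")
a=viewer.read_camera("scene");t=viewer.read_camera("top")
cv2.imwrite("pics/g.png",np.hstack([cv2.resize(a["frame"][130:320,235:435,::-1],(420,400)),cv2.resize(t["frame"][90:280,225:405,::-1],(379,400))]))
E
```

```text
down 24.4 p [ 0.6167 -0.0573  0.109 ] F [-0.1  1.1 -0.7] w 0.501 ff 0.0
grip 24.7 p [ 0.6152 -0.0573  0.1087] F [-4.6 -0.3  4.6] w 0.147 ff 48.9
0.11 25.1 p [ 0.604  -0.0586  0.1087] F [-0.9  1.3  3. ] w 0.147 ff 49.1
0.22 25.4 p [ 0.5919 -0.0613  0.1087] F [-2.2  1.5  5. ] w 0.151 ff 49.2
0.33 25.8 p [ 0.58   -0.0653  0.1087] F [-1.5  1.7  6. ] w 0.146 ff 49.3
0.44 26.2 p [ 0.5686 -0.0707  0.1087] F [-1.8  2.8  5.1] w 0.152 ff 49.3
0.55 26.5 p [ 0.5578 -0.0772  0.1087] F [-2.8  3.2  7. ] w 0.148 ff 49.4
0.66 26.9 p [ 0.5473 -0.0853  0.1087] F [-5.3  1.2  7.7] w 0.151 ff 49.7
0.76 27.2 p [ 0.5386 -0.0937  0.1087] F [-2.8  3.5  7.2] w 0.149 ff 49.6
0.87 27.6 p [ 0.5305 -0.1034  0.1087] F [-4.   2.8  7.7] w 0.152 ff 49.6
0.98 28.0 p [ 0.5235 -0.1141  0.1087] F [-4.7  4.   8.3] w 0.152 ff 49.7
1.09 28.3 p [ 0.5178 -0.1254  0.1087] F [-5.2  3.   9.9] w 0.15 ff 49.7
1.2 28.7 p [ 0.5133 -0.1373  0.1087] F [-5.1  1.9  8.3] w 0.148 ff 49.7
1.31 29.0 p [ 0.5101 -0.1496  0.1087] F [-6.5  2.7  9.4] w 0.15 ff 49.7
1.42 29.4 p [ 0.5084 -0.1622  0.1087] F [-5.4  2.   8.4] w 0.148 ff 49.7
1.53 29.8 p [ 0.508  -0.1749  0.1087] F [-5.4  1.5  7.4] w 0.15 ff 49.7
end 30.2 p [ 0.508  -0.1747  0.1087] F [-5.3  0.3  8.1] w 0.148 ff 49.7
```

View pics/g.png

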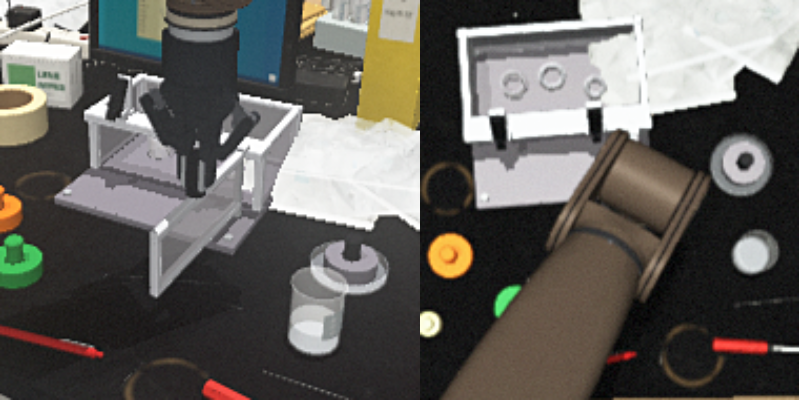

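The gate stands square to the front, held by its handle. The cap is flat in the dish at top crop (742,162), both catches are home, and the beaker and screwdriver are undisturbed. I'm handing in.

```bash
python3 -c "
from station import ctrl
print(ctrl.hand_in())"
```

```text
the job is handed in; nothing more can be done
None
```

The job is handed in at about 30 s on the robot's clock: the cap is knob up in the dish, catch 1 and then catch 2 were squeezed home, and the gripper still holds the gate open at about 1.53 rad by its handle.

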